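# Set a rock core between the ultrasonic transducers

## Robot

A 6-joint arm with a two-finger parallel gripper is mounted at the origin on the work surface. World frame = base frame: x ahead of the robot, y to its left, z up, the work surface at z = 0. Lengths are in m, angles in rad, forces in N, time in s.
With the tool pointing down it reaches from about 0.35 to 0.775 m from the base axis. Payload 5.5 kg.
Tool frame: the origin (TCP) lies midway between the tips of the shut fingers; the grasp point (between the pads) lies 19 mm behind it; z points along the fingers, y is the direction in which the jaws open and shut (so a half turn about z gives the same grasp; the last joint's range is limited). The gripper opens to 85 mm and grips with 20 to 120 N. Pads are 22 mm wide; open, the fingers measure 114 mm over their backs; the gripper's body (76 mm by 85 mm) begins 54 mm behind the grasp point. The pads swing forward as they close: fully open they stand 13 mm farther back than shut.
Start: joints at [1.182, 0.313, 0.046, 1.304, 0, 1.431], TCP at [0.142, 0.557, 0.231] pointing down, gripper open.
Joint ranges: [-2.76, 2.76], [-0.86, 1.69], [-1.03, 1.26], [-2.2, 2.34], [-1.47, 1.5], [-3.14, 3.14]. Speed limits (rad/s): [2.57, 2.57, 3.14, 3.14, 3.14, 3.14].

## Interface

Orientations are given as [roll, pitch, yaw] about the fixed x, y, z axes, in that order (R = Rz(yaw) Ry(pitch) Rx(roll)).
In Python, from bench import monitor, optics, robot gives the robot as it stands. The module is installed in compiled form; this text tells all that it offers.
- The arm moves only by the tool send_rows, never from a script. Its argument "moves" is a list of rows, each a list of 7 numbers: the opening, from -1 (shut) to 1 (fully open), so that 0 is half open, then the shift along the tool's x, y, z each as a share of 40 mm, from -1 to 1, then the turn, a rotation vector about the tool's x, y, z each as a share of 180 degrees, from -1 to 1. In form: [[gripper, x, y, z, wx, wy, wz], ...]. A call has 1 to 12 rows; each row shifts and turns the commanded pose from where the row before left it, along the tool's axes as they then stand; what a row does not reach is not made up. A row lasts 1/12 s, in which the tool goes at most 41.7 mm and 7.16 degrees, less where a joint would pass 70% of its speed; a pose out of reach is approached as far as the arm can. A call with a number of a shift or a turn outside -1 to 1 is refused whole. A call with a gripper value outside its range is refused whole. The fingers move at their own pace and stop on an object; "grip_force" is the grip in N (left out, the last holds). Time passes only in rows, so rows that do not move let the fingers close. It gives the time, the measured TCP pose, the force and the opening at its end, in the units of the state.
- monitor.get_obs(): the state, without advancing time (a new reading comes with each control period).
- optics.camera(name): name is "scene" or "top"; returns the picture (480x640x3 uint8, red, green, blue); there is no depth.
- optics.camera_info(name): a dict with "fx", "fy", "cx", "cy" (pixels), "T" (4x4, takes a point from camera to world coordinates). Camera axes: x right, y down, z forward; pixel columns grow to the right and rows downward; lengths in m; the calibration is good to about 2 mm. A picture is of the moment at which its call begins. camera_info takes no time and is no camera call.
- robot.finish_job(): hands the job in, once; it reports no verdict.
The state is a dict: "time_s": time; "qpos": joint angles; "qvel": joint speeds; "joint_torque": joint torques, N m; "ee_pos": TCP position; "orientation": TCP orientation; "contact_force": force on the tool from outside, world axes, zero at the start; "moment": the same for the moment, N m; "finger_gap": finger opening in m.
Only numpy, scipy, OpenCV 4.12 (cv2) and the standard library are available. Lean on these libraries where they do the work, as an engineer would, in place of code of your own. Each camera call takes 0.05 s, during which the arm holds its last target. There are 200 camera calls.

## Task

Ready the lying rock core for its ultrasonic test without picking anything up: push sideways on top of the core with the fingertips so that it rolls over the rubber mat until it lies along the white line, in line with the two steel transducers. Then push the sliding transducer up from behind until the core is closed in between both transducer faces with no gap left at either end. Never lift the core, and leave everything else where it stands.

Things in the scene. Friction and masses are not known exactly. Their poses are not given: they have to be found in the camera images.
- rig: Ultrasonic test bench: fixed aluminium plate, 12 mm thick. Origin on its underside (table level) straight below the white line. z up; y along the line, which is also the transducers' common axis (40 mm above the table); x across the line. The plate spans x -150 to 150, y -150 to 230 mm. The black rubber mat on it spans x -135 to 135, y -47 to 113 mm; its top is 15 mm above the table.
- line_mid (a point): Point on the white line, 3 mm wide, painted down the middle of the rubber mat along the bench's y between the two transducers; this point is level with the mat's top, where the core's middle is to be when the core touches the fixed transducer. Axes as the bench's.
- fixed_face (a point): Centre of the fixed transducer's face, a steel barrel 50 mm across looking to the bench's +y, at bench y = -50 mm, 40 mm above the table. It sits in a grey clamp block 70 mm wide in x whose top is 86 mm above the table. Axes as the bench's. At the start the other transducer's face is 153 to 165 mm away from it.
- core_center (a point): Centre of the lying rock core, a grey-brown stone cylinder 50 mm in diameter, 100 mm long, about 0.5 kg; 40 mm above the table, its top at 65. It starts 55 to 80 mm from the line, on either side. Frame y = its axis (at first within 0.07 rad of the line); x, z turn as it rolls. A finger pressed lightly on top rolls it at half its speed; let go, it soon stops. Pushed low it may slide, not roll.
- slide (a joint): Travel in m of the sliding transducer (a barrel like the fixed one, facing it) towards the fixed one, along the bench's -y. 0: fully back, its face at bench y = 115 mm. Starts at 0 to 0.012; reads 0.065 when the 100 mm core is closed in. 3 N of friction; stays where left; pushes the core along the mat ahead of it (up to about 4 N more).
- slide_back (a point): Point on the flat back (+y) face of the sliding transducer's grey clamp block, at the middle of its width, 70 mm above the table and 45 mm behind the transducer's face. The block is 70 mm wide in x and reaches 86 mm above the table; a brass socket sticks out 15 mm from its back, below 42 mm. Push here towards the bench's -y. Axes as the bench's.
- couplant_jar: Small round jar with a screw lid, 56 mm across and 44 mm high, standing on the mat on the other side of the line from the core; origin at the centre of its underside. To be left alone
- reference_bar: Upright aluminium bar, 40 mm in diameter and 80 mm high, standing on the bench plate near one of its corners beside the fixed transducer; origin at the centre of its underside. To be left alone
- standing_core: Another core like the first (50 mm by 100 mm) but standing on end on the table, to the left of the bench; origin at the centre of its underside. Not to be used
- caliper: Steel vernier caliper 230 mm long lying flat on the table, to the left of the bench; origin at its middle on the underside. To be left alone
- wash_bottle: White wash bottle 68 mm across and 190 mm high standing on the table to the right of the bench; origin at the centre of its underside. To be left alone
- crucible: White porcelain crucible 52 mm across and 34 mm high, standing at the right of the table; origin at the centre of its underside. To be left alone
Mind the look-alikes: they are no part of the job. Leave any turquoise look-alike of the part that bears core_center alone.

How it is judged:
By the outcome, as a careful person would: the job done as asked, in the order asked, and still so for the second after the job is handed in, with the robot touching nothing.
It also fails if it takes over 64 s, if anything falls off the work surface, if the arm or the gripper's body presses on something with over 40 N, if the wrist force passes 120 N, or if a joint passes its speed limit or range.

## Working session

There is one attempt and no reset: what is moved stays moved. The work goes in short steps, Python scripts to look and compute and a tool call to move; the robot and the scene stay as the last step left them, time stands still between calls to the robot, and variables do not carry over. Pictures are saved under pics/ and viewed, about 8 in all and at most 12, crops included, and the job is handed in when it is done.

Besides the shell and the picture viewer there is one more tool, called after "Request:" as name(argument=value, ...) on one line, values as JSON. send_rows: Moves the arm, as the interface text tells. Its arguments: {"type":"object","properties":{"moves":{"type":"array","items":{"type":"array","items":{"type":"number","minimum":-1,"maximum":1}}},"grip_force":{"type":"number"}},"required":["moves"]}

```bash
mkdir -p pics
cat > h.py <<'E'
import numpy as np, cv2
from bench import monitor, optics, robot
def snap(n,f):
    im=optics.camera(n)[:,:,::-1].copy(); cv2.imwrite('pics/'+f,im); return im
def ray(n,u,v,z):
    c=optics.camera_info(n);T=np.array(c['T']);d=T[:3,:3]@np.array([(u-c['cx'])/c['fx'],(v-c['cy'])/c['fy'],1]);o=T[:3,3]
    return o+d*(z-o[2])/d[2]
def proj(n,p):
    c=optics.camera_info(n);T=np.array(c['T']);q=T[:3,:3].T@(np.asarray(p)-T[:3,3]);return c['fx']*q[0]/q[2]+c['cx'],c['fy']*q[1]/q[2]+c['cy']
E
python3 - <<'E'
from h import *
np.set_printoptions(precision=4,suppress=True)
a=snap('top','top0.png');b=snap('scene','scene0.png')
for n in('top','scene'): print(optics.camera_info(n))
print(monitor.get_obs())
E
```

```text
{'fx': 549.5424723852068, 'fy': 549.5424723852068, 'cx': 314.14995258607564, 'cy': 241.18160410030967, 'T': array([[ 0.0119, -0.9947,  0.1017,  0.496 ],
       [-0.9999, -0.0106,  0.0133,  0.0186],
       [-0.0122, -0.1018, -0.9947,  1.4277],
       [ 0.    ,  0.    ,  0.    ,  1.    ]])}
{'fx': 612.1461187388647, 'fy': 612.1461187388647, 'cx': 316.15877009526315, 'cy': 247.49375320575953, 'T': array([[ 0.7551,  0.529 , -0.3872,  1.186 ],
       [ 0.6555, -0.5978,  0.4615, -0.6131],
       [ 0.0126, -0.6023, -0.7982,  1.1842],
       [ 0.    ,  0.    ,  0.    ,  1.    ]])}
{'time_s': 0.1, 'qpos': array([ 1.1824,  0.3139,  0.045 ,  1.3036, -0.    ,  1.4311]), 'qvel': array([ 0.001 , -0.0016,  0.0048, -0.0015,  0.0009,  0.0004]), 'joint_torque': array([  0.0026, -48.1721,  29.9245,   0.0127,  -0.0001,   0.    ]), 'ee_pos': array([0.1414, 0.5569, 0.2305]), 'orientation': array([-3.14  , -0.0002,  2.8928]), 'contact_force': array([ 0.8985,  0.1272, -0.1607]), 'moment': array([-0.0031, -0.0275, -0.0132]), 'finger_gap': 0.08520655333350169}
```

View pics/top0.png

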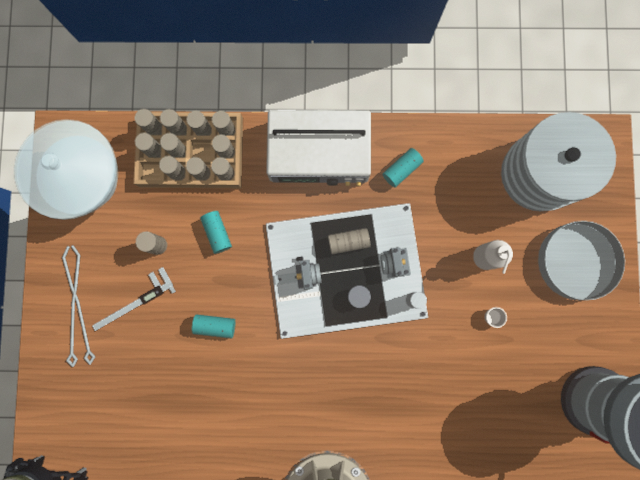

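View pics/scene0.png

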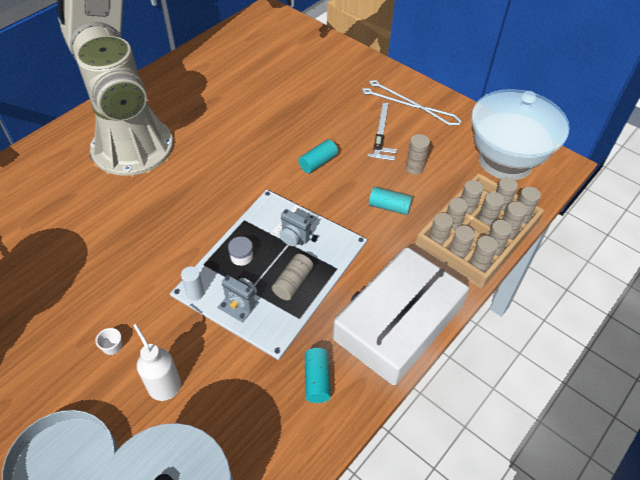

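Candidates for the core: the grey-brown lying cylinder on the mat (top 349,240; scene 293,277). The look-alikes are the turquoise cylinders (top 215,231; 213,326; 403,167), the standing core (150,243) and the rack cores (about 185,140). I choose the one on the mat. The fixed transducer is at top (397,262), beside the reference bar (417,300). The slider is at (297,273).

Run:
```python
from h import *
a=cv2.imread('pics/top0.png');b=cv2.imread('pics/scene0.png')
A=cv2.resize(a[195:345,255:435],None,fx=4,fy=4,interpolation=cv2.INTER_CUBIC)[:, :]
B=cv2.resize(b[185:355,165:370],None,fx=3.5,fy=3.5,interpolation=cv2.INTER_CUBIC)
cv2.imwrite('pics/ta.png',A);cv2.imwrite('pics/sb.png',B)
```

```text
(no output)
```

View pics/ta.png

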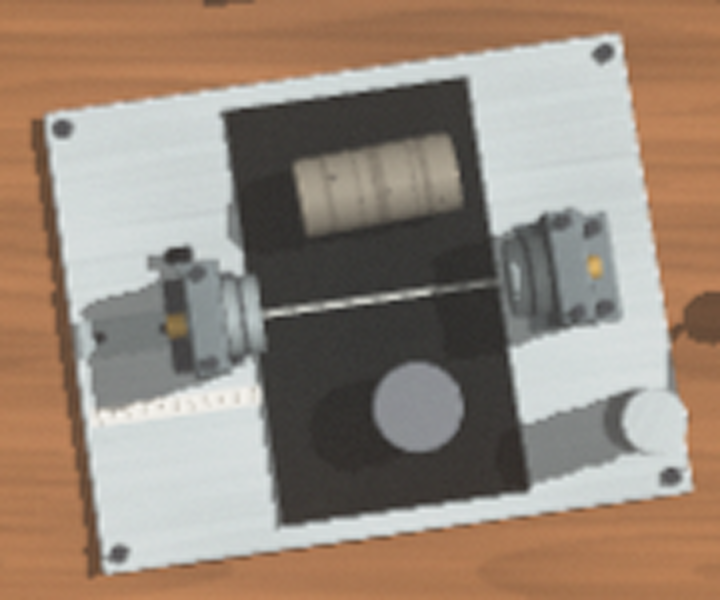

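View pics/sb.png

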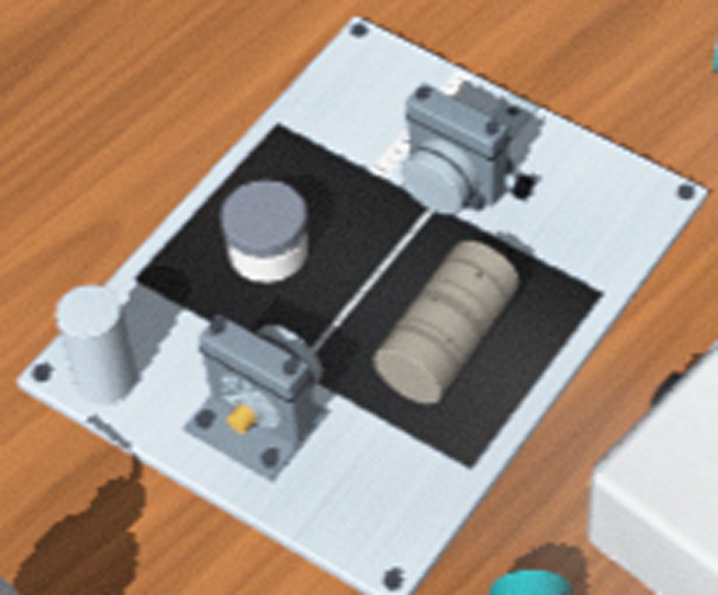

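```bash
cat > m.py <<'E'
from h import *
from scipy.optimize import least_squares
np.set_printoptions(precision=4,suppress=True)
def tri(pa,pb):
    L=[]
    for n,p in(('top',pa),('scene',pb)):
        o=np.array(optics.camera_info(n)['T'])[:3,3];d=ray(n,*p,0)-o;L.append((o,d/np.linalg.norm(d)))
    P=[np.eye(3)-np.outer(d,d) for o,d in L]
    return np.linalg.solve(P[0]+P[1],P[0]@L[0][0]+P[1]@L[1][0])
t=lambda u,v:((u+.5)/4-.5+255,(v+.5)/4-.5+195)
s=lambda u,v:((u+.5)/3.5-.5+165,(v+.5)/3.5-.5+185)
pl=np.array([(150,230,12),(150,-150,12),(-150,-150,12),(-150,230,12),(135,113,15),(135,-47,15),(-135,-47,15),(-135,113,15)])/1e3
tp=[t(*p) for p in[(45,115),(620,35),(692,492),(105,573),(222,112),(467,78),(528,490),(280,524)]]
sp=[s(*p) for p in[(707,188),(412,595),(20,380),(357,17),(603,293),(472,467),(137,280),(280,125)]]
if __name__=='__main__':
    X=[]
    for a,b,p in zip(tp,sp,pl): X.append(tri(a,b))
    X=np.array(X);print(X)
    def R(q):c,s_=np.cos(q),np.sin(q);return np.array([[c,-s_],[s_,c]])
    for nm,Q in(('tri',X[:,:2]),('top',np.array([ray('top',*a,p[2])[:2] for a,p in zip(tp,pl)])),('scene',np.array([ray('scene',*a,p[2])[:2] for a,p in zip(sp,pl)]))):
        f=lambda v:((pl[:,:2]@R(v[2]).T+v[:2])-Q).ravel()
        r=least_squares(f,[.6,0,0]);print(nm,r.x,'rms',np.sqrt(np.mean(r.fun**2)))
    for n,f,box in(('top','top0.png',(215,270,320,380)),('scene','scene0.png',(250,305,270,315))):
        im=cv2.imread('pics/'+f).astype(int);m=np.zeros(im.shape[:2],np.uint8)
        y0,y1,x0,x1=box;g=im[y0:y1,x0:x1]
        m[y0:y1,x0:x1]=((g[...,2]-g[...,0]>12)&(g[...,2]>70))*255
        c=max(cv2.findContours(m,0,1)[0],key=cv2.contourArea);M=cv2.moments(c)
        r=cv2.minAreaRect(c);bp=cv2.boxPoints(r);print(n,M['m10']/M['m00'],M['m01']/M['m00'],r)
        if n=='top':
            w=np.array([ray(n,*p,.045) for p in bp]);print('corners',w,w.mean(0), 'centroid@.04',ray(n,M['m10']/M['m00'],M['m01']/M['m00'],.045)); ca=r[0]
        else: print('rect centre tri',tri(ca,r[0]))
E
python3 m.py
```

```text
[[ 0.6883  0.166   0.01  ]
 [ 0.7465 -0.204   0.0157]
 [ 0.4498 -0.2524  0.007 ]
 [ 0.3941  0.1218  0.0081]
 [ 0.6911  0.0504  0.0093]
 [ 0.7152 -0.1085  0.0105]
 [ 0.4495 -0.1482  0.0088]
 [ 0.4262  0.0102  0.0098]]
tri [ 0.5756 -0.0817  0.152 ] rms 0.0012598130531118353
top [ 0.5733 -0.084   0.149 ] rms 0.001315199720947927
scene [ 0.5801 -0.081   0.1575] rms 0.002634804571994939
top 348.9961740793878 240.46963175514105 ((349.0828857421875, 240.44761657714844), (19.046537399291992, 40.4238166809082), 79.50852966308594)
corners [[ 0.654   0.0036  0.045 ]
 [ 0.6738 -0.0969  0.045 ]
 [ 0.6263 -0.1057  0.045 ]
 [ 0.6066 -0.0056  0.045 ]] [ 0.6402 -0.0512  0.045 ] centroid@.04 [ 0.6401 -0.0509  0.045 ]
scene 291.53456863917114 276.22115959354454 ((291.62017822265625, 276.078857421875), (21.345348358154297, 48.255638122558594), 33.27488327026367)
rect centre tri [ 0.6416 -0.0504  0.0401]
```

Request:
send_rows(moves=[[0.2,0,0,0,0,0,-0.0353],[0.2,0,0,0,0,0,-0.0353],[0.2,0,0,0,0,0,-0.0353],[0.2,0,0,0,0,0,-0.0353],[0.2,0,0,0,0,0,0]])

```text
time_s: 0.52
ee_pos: [0.1415, 0.557, 0.2308]
orientation: [-3.141, -0.001, -2.944]
contact_force: [0.6, 0.6, 0.2]
finger_gap: 0.0512
```

```bash
cat > d.py <<'E'
import sys
from h import *
np.set_printoptions(precision=4,suppress=True)
from scipy.spatial.transform import Rotation as Ro
RIG=np.array([.5752,-.0822]);Q=.151
B=np.array([[np.cos(Q),-np.sin(Q)],[np.sin(Q),np.cos(Q)]])
def bench(p): return B.T@(np.asarray(p)[:2]-RIG)
def world(x,y): return RIG+B@np.array([x,y])
def to(x,y,z,bx=True):
    o=monitor.get_obs();R=Ro.from_euler('xyz',o['orientation']).as_matrix()
    w=world(x,y);t=np.array([*w,z]);sh=R.T@(t-o['ee_pos'])/.04
    print('t',o['time_s'],'tcp',o['ee_pos'],'bench',bench(o['ee_pos']),'rpy',o['orientation'],'relyaw',(o['orientation'][2]%6.2832)-3.14159-Q,'gap',o['finger_gap'],'F',o['contact_force'])
    print('shift shares',sh,'target world',t)
if __name__=='__main__': to(*map(float,sys.argv[1:4]))
E
python3 d.py .079 .0207 .12; python3 -c "
from d import *
for n,p,z in(('core',None,0),):pass
print('core',bench([.641,-.0508]),'jar',bench(ray('top',255+418/4,195+407/4,.059)),'slider block',bench(ray('top',255+205/4,195+320/4,.086)),'fixedblk',bench(ray('top',255+590/4,195+265/4,.086)))"
```

```text
t 0.5167 tcp [0.1415 0.557  0.2308] bench [-0.3326  0.6972] rpy [-3.1408 -0.0005 -2.9442] relyaw 0.04645536328142022 gap 0.05124481212343269 F [0.6203 0.6491 0.1555]
shift shares [ -9.495  -17.3696   2.7798] target world [ 0.6502 -0.0499  0.12  ]
core [0.0698 0.0211] jar [-0.0747  0.0166] slider block [-0.0043  0.1393] fixedblk [-0.0038 -0.098 ]
```

Request:
send_rows(moves=[[0.2,-0.475,-0.87,0,0,0,0],[0.2,-0.475,-0.87,0,0,0,0],[0.2,-0.475,-0.87,0,0,0,0],[0.2,-0.475,-0.87,0,0,0,0],[0.2,-0.475,-0.87,0,0,0,0],[0.2,-0.475,-0.87,0,0,0,0],[0.2,-0.475,-0.87,0,0,0,0],[0.2,-0.475,-0.87,0,0,0,0],[0.2,-0.475,-0.87,0,0,0,0],[0.2,-0.475,-0.87,0,0,0,0]])

```text
time_s: 1.35
ee_pos: [0.3961, 0.251, 0.2313]
orientation: [3.141, 0.0, -2.95]
contact_force: [0.7, 0.7, -0.3]
finger_gap: 0.0512
```

Request:
send_rows(moves=[[0.2,-0.475,-0.87,0,0,0,0],[0.2,-0.475,-0.87,0,0,0,0],[0.2,-0.475,-0.87,0,0,0,0],[0.2,-0.475,-0.87,0,0,0,0],[0.2,-0.475,-0.87,0,0,0,0],[0.2,-0.475,-0.87,0.2,0,0,0],[0.2,-0.475,-0.87,0.5,0,0,0],[0.2,-0.475,-0.87,0.6,0,0,0],[0.2,-0.475,-0.87,0.7,0,0,0],[0.2,-0.475,-0.87,0.5,0,0,0],[0.2,0,0,0.28,0,0,0],[0.2,0,0,0,0,0,0]])

```text
time_s: 2.35
ee_pos: [0.6384, -0.0423, 0.1244]
orientation: [3.139, -0.006, -2.953]
contact_force: [-0.9, 0.7, -0.4]
finger_gap: 0.0513
```

```bash
python3 d.py .079 .0207 .07; python3 -c "
from d import *
for p in((265,315),(300,310),(400,297),(497,283)):print(bench(ray('top',255+(p[0]+.5)/4-.5,195+(p[1]+.5)/4-.5,.015)))
for p in((432,212),(320,349)):print('sc',bench(ray('scene',165+(p[0]+.5)/3.5-.5,185+(p[1]+.5)/3.5-.5,.015)))
snap('scene','s1.png')
im=cv2.imread('pics/s1.png');cv2.imwrite('pics/s1c.png',cv2.resize(im[160:350,150:380],None,fx=3,fy=3))"
```

```text
t 2.35 tcp [ 0.6384 -0.0423  0.1244] bench [0.0685 0.0299] rpy [ 3.1389 -0.0063 -2.9526] relyaw 0.03801611476019165 gap 0.05125581934992616 F [-0.889   0.697  -0.4078]
shift shares [-0.2628 -0.2441  1.3569] target world [ 0.6502 -0.0499  0.07  ]
[-0.0023  0.103 ]
[-0.0022  0.0803]
[-0.0029  0.0155]
[-0.0027 -0.0474]
sc [0.0047 0.1062]
sc [ 0.0059 -0.0268]
```

View pics/s1c.png

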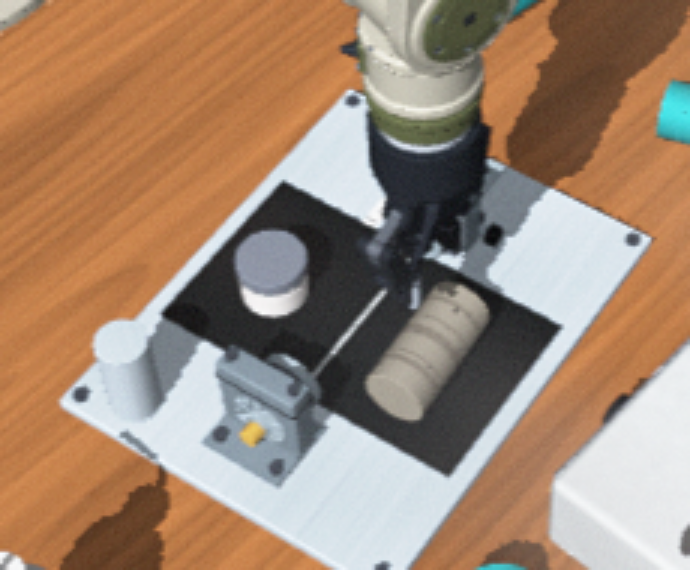

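Request:
send_rows(moves=[[0.2,-0.27,-0.24,0,0,0,0],[0.2,0,0,0.6,0,0,0],[0.2,0,0,0.5,0,0,0],[0.2,0,0,0,0,0,0],[0.2,0,0,0,0,0,0]])

```text
time_s: 2.82
ee_pos: [0.6512, -0.0467, 0.0854]
orientation: [3.141, -0.001, -2.946]
contact_force: [1.0, 0.2, 0.5]
finger_gap: 0.0513
```

```bash
python3 d.py .079 .0207 .065; python3 -c "
from d import *
print(proj('top',monitor.get_obs()['ee_pos']),proj('scene',monitor.get_obs()['ee_pos']))
im=snap('top','t2.png');im2=snap('scene','s2.png')
a=cv2.resize(im[195:345,255:435],None,fx=4,fy=4)[:,:420];b=cv2.resize(im2[185:355,220:340],None,fx=3.2,fy=3.53)
cv2.imwrite('pics/c2.png',np.hstack([cv2.resize(a,(420,600)),cv2.resize(b,(380,600))]))"
```

```text
t 2.8167 tcp [ 0.6512 -0.0467  0.0854] bench [0.0804 0.0236] rpy [ 3.1407 -0.0015 -2.9463] relyaw 0.044262623737530565 gap 0.051337909215456265 F [0.9857 0.2221 0.4726]
shift shares [ 0.0383 -0.0718  0.511 ] target world [ 0.6502 -0.0499  0.065 ]
(np.float64(348.14871209147435), np.float64(234.26634478684406)) (np.float64(294.9742604326675), np.float64(265.82213827230714))
```

View pics/c2.png

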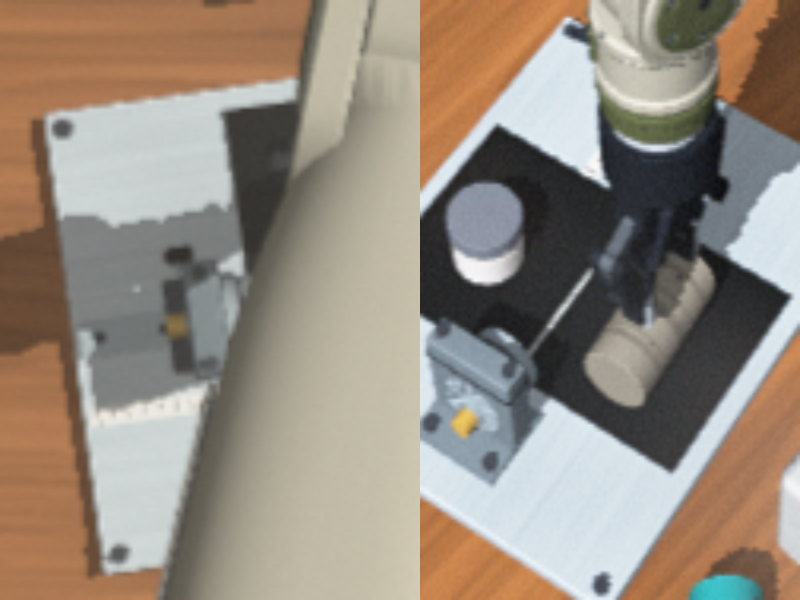

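The scene crop shows the fingertips straight above the middle of the core, near crop (650,310). The arm blocks the top view. Next I lower until I feel contact.

Request:
send_rows(moves=[[0.2,0.03,-0.06,0.2,0,0,0],[0.2,0,0,0.2,0,0,0],[0.2,0,0,0.05,0,0,0],[0.2,0,0,0.025,0,0,0],[0.2,0,0,0,0,0,0]])

```text
time_s: 3.33
ee_pos: [0.6512, -0.0507, 0.0655]
orientation: [3.141, -0.001, -2.947]
contact_force: [-0.2, 0.4, 0.0]
finger_gap: 0.0514
```

Request:
send_rows(moves=[[0.2,0,0,0.025,0,0,0],[0.2,0,0,0.025,0,0,0],[0.2,0,0,0,0,0,0]])

```text
time_s: 3.58
ee_pos: [0.6516, -0.0507, 0.0639]
orientation: [3.142, -0.0, -2.947]
contact_force: [0.0, 0.4, -0.1]
finger_gap: 0.0514
```

Request:
send_rows(moves=[[0.2,0,0,0.025,0,0,0],[0.2,0,0,0.025,0,0,0],[0.2,0,0,0,0,0,0]])

```text
time_s: 3.83
ee_pos: [0.6516, -0.0507, 0.0618]
orientation: [3.142, -0.0, -2.947]
contact_force: [-1.0, -0.4, 0.3]
finger_gap: 0.0513
```

Request:
send_rows(moves=[[0.2,0,0,0.025,0,0,0],[0.2,0,0,0,0,0,0]])

```text
time_s: 4.0
ee_pos: [0.6523, -0.0506, 0.0617]
orientation: [-3.141, 0.002, -2.947]
contact_force: [0.0, 0.6, 2.4]
finger_gap: 0.0511
```

Request:
send_rows(moves=[[0.2,0,0,0.025,0,0,0],[0.2,0,0,0,0,0,0]])

```text
time_s: 4.17
ee_pos: [0.6529, -0.0505, 0.0615]
orientation: [-3.141, 0.003, -2.947]
contact_force: [-0.2, 1.5, 6.5]
finger_gap: 0.0514
```

Request:
send_rows(moves=[[0.2,0,0,0.025,0,0,0],[0.2,0,0,0,0,0,0]])

```text
time_s: 4.33
ee_pos: [0.6537, -0.0504, 0.0614]
orientation: [-3.141, 0.005, -2.946]
contact_force: [0.5, 3.5, 9.3]
finger_gap: 0.0513
```

Request:
send_rows(moves=[[0.2,0.05,0,-0.02,0,0,0],[0.2,0.1,0,0,0,0,0.0005],[0.2,0.1,0,0,0,0,0.0005],[0.2,0.1,0,0,0,0,0.0005],[0.2,0.1,0,0,0,0,0.0005],[0.2,0.1,0,0,0,0,0.0005],[0.2,0.05,0,0,0,0,0.0005]])

```text
time_s: 4.92
ee_pos: [0.6291, -0.0553, 0.0616]
orientation: [-3.141, 0.003, -2.956]
contact_force: [-0.2, 1.1, 8.2]
finger_gap: 0.051
```

```bash
python3 d.py .079 .0207 .065; python3 -c "
from d import *
im2=snap('scene','s3.png')
cv2.imwrite('pics/c3.png',cv2.resize(im2[185:355,180:380],None,fx=3.5,fy=3.5))"
```

```text
t 4.9167 tcp [ 0.6291 -0.0553  0.0616] bench [0.0574 0.0185] rpy [-3.1408  0.0035 -2.9558] relyaw 0.03479490483382655 gap 0.05096477238869458 F [-0.1816  1.0713  8.1565]
shift shares [-0.5425  0.037  -0.0822] target world [ 0.6502 -0.0499  0.065 ]
```

View pics/c3.png

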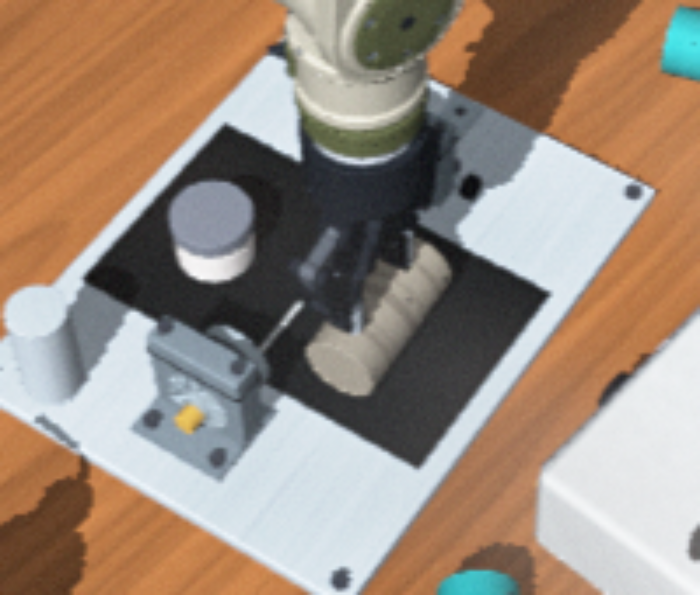

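Request:
send_rows(moves=[[0.2,0.1,0,0,0,0,0.0005],[0.2,0.1,0,0,0,0,0.0005],[0.2,0.1,0,0,0,0,0.0005],[0.2,0.1,0,0,0,0,0.0005],[0.2,0,0,0,0,0,0],[0.2,0,0,-0.2,0,0,0],[0.2,0,0,0,0,0,0],[0.2,-0.25,0,0,0,0,0],[0.2,-0.25,0,0,0,0,0],[0.2,0,0,0,0,0,0],[0.2,0,0,0,0,0,0]])

```text
time_s: 5.88
ee_pos: [0.632, -0.0545, 0.0673]
orientation: [3.141, -0.001, -2.962]
contact_force: [-0.3, 0.0, -0.2]
finger_gap: 0.0513
```

```bash
cat > sc.py <<'E'
from d import *
def run(f):
    im=snap('scene',f).astype(int)
    m=((im[...,2]-im[...,0]>12)&(im[...,2]>70)&(im[...,2]<200)).astype(np.uint8)
    # restrict to mat region
    r=np.zeros_like(m);poly=[proj('scene',[*world(x,y),.015]) for x,y in((.135,-.047),(.135,.113),(-.05,.113),(-.05,-.047))]
    cv2.fillPoly(r,[np.int32(poly)],1);m*=r
    c=max(cv2.findContours(m,0,1)[0],key=cv2.contourArea)
    # lower-right silhouette edge: tangent line of the core's +x flank
    ys=np.arange(c[:,0,1].min(),c[:,0,1].max()+1);xs=np.array([np.where(m[y])[0].max() for y in ys])
    return ys,xs,m
def edge(f):
    ys,xs,m=run(f);n=len(ys);k=slice(int(n*.22),int(n*.75))
    p=np.polyfit(ys[k],xs[k],1);pr=[(np.polyval(p,y),y) for y in(ys[k][0],ys[k][-1])]
    # flank plane contact: silhouette ray tangent; intersect at core-centre height after offset
    o=np.array(optics.camera_info('scene')['T'])[:3,3]
    w=[ray('scene',*q,0)-o for q in pr]
    nrm=np.cross(w[0],w[1]);nrm/=np.linalg.norm(nrm)
    if nrm@np.array([*B@[1,0],0])<0:nrm=-nrm
    # axis lies on plane nrm.(X-o)=-.025 ; at z=.04 -> line in xy
    b=B.T@nrm[:2];c=-.025+nrm@o-nrm[2]*.04-nrm[:2]@RIG
    x=lambda y:(c-b[1]*y)/b[0]
    print('axis bench x at y=-.05,.02,.09:',[round(x(y),4) for y in(-.05,.02,.09)],'relyaw',(b[1]/b[0]))
if __name__=='__main__':
    import shutil
    to(.06,.02,.07); edge(sys.argv[1])
E
python3 sc.py s4.png
python3 - <<'E'
import sc,cv2
sc.snap=lambda n,f:cv2.imread('pics/scene0.png')
sc.edge('x')
E
```

```text
t 5.8833 tcp [ 0.632  -0.0545  0.0673] bench [0.0603 0.0188] rpy [ 3.1414 -0.0005 -2.9622] relyaw 0.0284354022510607 gap 0.05133942472235687 F [-0.311   0.0299 -0.1679]
shift shares [ 0.0063  0.0295 -0.0665] target world [ 0.6315 -0.0534  0.07  ]
axis bench x at y=-.05,.02,.09: [np.float64(0.0463), np.float64(0.0465), np.float64(0.0467)] relyaw -0.002789725500370617
axis bench x at y=-.05,.02,.09: [np.float64(0.0691), np.float64(0.0665), np.float64(0.0639)] relyaw 0.036893822838519066
```

Request:
send_rows(moves=[[0.2,0,0,0.1,0,0,0],[0.2,0,0,0.09,0,0,0],[0.2,0,0,0,0,0,0],[0.2,0.1,0,0,0,0,0],[0.2,0.1,0,0,0,0,0],[0.2,0.1,0,0,0,0,0],[0.2,0.1,0,0,0,0,0]])

```text
time_s: 6.52
ee_pos: [0.6171, -0.0576, 0.0616]
orientation: [-3.141, 0.003, -2.962]
contact_force: [-0.1, 1.0, 8.7]
finger_gap: 0.051
```

Request:
send_rows(moves=[[0.2,0.1,0,0,0,0,0],[0.2,0.1,0,0,0,0,0],[0.2,0.1,0,0,0,0,0],[0.2,0.1,0,0,0,0,0],[0.2,0.1,0,0,0,0,0],[0.2,0,0,0,0,0,0],[0.2,0,0,-0.2,0,0,0],[0.2,0,0,-0.7,0,0,0],[0.2,0,0.9,-0.9,0,0,0],[0.2,0,0.95,-0.6,0,0,0],[0.2,0,0.95,0,0,0,0],[0.2,0,0.95,0,0,0,0]])

```text
time_s: 7.52
ee_pos: [0.5722, 0.0783, 0.1501]
orientation: [-3.141, 0.004, -2.964]
contact_force: [0.5, 1.3, -0.7]
finger_gap: 0.051
```

Request:
send_rows(moves=[[0.2,0,0.95,0,0,0,0],[0.2,0,0.95,0,0,0,0],[0.2,0,0,0,0,0,0]])

```text
time_s: 7.77
ee_pos: [0.5556, 0.158, 0.148]
orientation: [3.139, -0.001, -2.956]
contact_force: [0.6, -1.0, -0.6]
finger_gap: 0.0513
```

```bash
python3 sc.py s5.png; python3 -c "
from d import *
im=snap('top','t5.png');im2=cv2.imread('pics/s5.png')
a=cv2.resize(im[195:345,255:435],None,fx=4,fy=4,interpolation=cv2.INTER_CUBIC)
cv2.imwrite('pics/c5.png',a)"
```

```text
t 7.7667 tcp [0.5556 0.158  0.148 ] bench [0.0168 0.2404] rpy [ 3.1389 -0.0008 -2.9557] relyaw 0.03495056402018262 gap 0.05131052461587572 F [ 0.6204 -1.0409 -0.5769]
shift shares [-0.8885 -5.55    1.9341] target world [ 0.6315 -0.0534  0.07  ]
axis bench x at y=-.05,.02,.09: [np.float64(0.0272), np.float64(0.0276), np.float64(0.028)] relyaw -0.005954409805811863
```

View pics/c5.png

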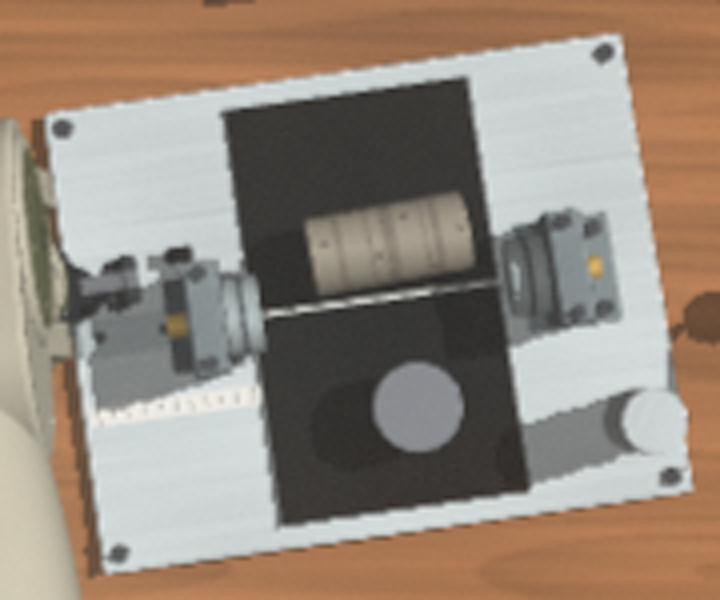

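The core has rolled to about half its starting distance from the line. The line runs crop (265,315) to (497,283), and the core's middle is at about (390,243). Now I measure its distance and angle against the line in this view.

```bash
cat > tm.py <<'E'
from d import *
def meas(im):
    g=im.astype(int)
    r=np.zeros(g.shape[:2],np.uint8);poly=[proj('top',[*world(x,y),.015]) for x,y in((.13,-.05),(.13,.11),(-.13,.11),(-.13,-.05))]
    cv2.fillPoly(r,[np.int32(poly)],1)
    m=((g[...,2]-g[...,0]>12)&(g[...,2]>75)).astype(np.uint8)*r
    m=cv2.morphologyEx(m,cv2.MORPH_OPEN,np.ones((3,3),np.uint8))
    c=max(cv2.findContours(m,0,1)[0],key=cv2.contourArea);R=cv2.minAreaRect(c)
    up=lambda p:bench(ray('top',*p,.045))
    bp=np.array([up(p) for p in cv2.boxPoints(R)]);ctr=up(R[0])
    s=bp[np.argsort(bp[:,1])];lo=s[:2].mean(0);hi=s[2:].mean(0)
    # tangents from up-looking view: silhouette along the two long edges, robust fit per column
    ys,xs=np.where(m);cols=np.arange(xs.min()+4,xs.max()-3)
    e=[[np.where(m[:,u])[0].min(),np.where(m[:,u])[0].max()] for u in cols];mid=np.mean(e,1)
    k=np.polyfit(cols,mid,1);A=[up((u,np.polyval(k,u))) for u in(cols[0],cols[-1])]
    print('core ctr',ctr,'ends y',lo,hi,'rect relyaw',-(hi-lo)[0]/(hi-lo)[1],'mid relyaw',-(A[1]-A[0])[0]/(A[1]-A[0])[1],'mid x at y=0',A[0][0]+(0-A[0][1])*(A[1]-A[0])[0]/(A[1]-A[0])[1], 'width px',R[1])
if __name__=='__main__':
    meas(cv2.imread('pics/top0.png'))
    if len(sys.argv)>1: meas(cv2.imread('pics/'+sys.argv[1]))
    im=cv2.imread('pics/top0.png').astype(float).sum(2)
    L=[]
    for u in range(325,378,4):
        v0=int(proj('top',[*world(0,bench(ray('top',u,270,.015))[1]),.015])[1]);w=im[v0-5:v0+6,u];w=np.clip(w-np.median(w)-40,0,None)
        L.append(bench(ray('top',u,(w*np.arange(v0-5,v0+6)).sum()/w.sum(),.015)))
    L=np.array(L);p=np.polyfit(L[:,1],L[:,0],1);print('line x at y=0',p[1],'relyaw',-p[0])
E
python3 tm.py t5.png
```

```text
core ctr [0.0688 0.0209] ends y [ 0.0709 -0.0302] [0.0668 0.072 ] rect relyaw 0.04038365387728563 mid relyaw 0.04184727555032917 mid x at y=0 0.069723521197492 width px (18.87241554260254, 40.42810821533203)
core ctr [0.0309 0.0188] ends y [ 0.0335 -0.0324] [0.0285 0.07  ] rect relyaw 0.0486052553602885 mid relyaw 0.05611576600720689 mid x at y=0 0.03203683630283163 width px (18.57087516784668, 40.65010070800781)
line x at y=0 -0.001618715719238141 relyaw -0.00217791628221587
```

```bash
python3 d.py .039 .0188 .12
```

```text
t 7.8667 tcp [0.5571 0.1536 0.1478] bench [0.0176 0.2359] rpy [-3.1414 -0.0006 -2.9591] relyaw 0.03153701892303554 gap 0.05118395785997731 F [ 0.1242 -0.275   0.3311]
shift shares [-0.3647 -5.4407  0.6961] target world [ 0.6109 -0.0577  0.12  ]
```

Request:
send_rows(moves=[[1,-0.061,-0.9,0,0,0,-0.0064],[1,-0.061,-0.91,0,0,0,0],[1,-0.061,-0.91,0,0,0,0],[1,-0.061,-0.91,0,0,0,0],[1,-0.061,-0.91,0,0,0,0],[1,-0.061,-0.91,0.2,0,0,0],[1,0,0,0.5,0,0,0],[1,0,0,0,0,0,0],[1,0,0,0,0,0,0]])

```text
time_s: 8.62
ee_pos: [0.613, -0.0602, 0.1185]
orientation: [3.14, -0.004, -2.945]
contact_force: [-1.1, -0.6, 0.2]
finger_gap: 0.0852
```

```bash
python3 d.py .039 .0188 .056
```

```text
t 8.6167 tcp [ 0.613  -0.0602  0.1185] bench [0.0407 0.016 ] rpy [ 3.1397 -0.0037 -2.9452] relyaw 0.045376327627877605 gap 0.08518495188495079 F [-1.0612 -0.6139  0.1753]
shift shares [0.0327 0.0685 1.5625] target world [ 0.6109 -0.0577  0.056 ]
```

Request:
send_rows(moves=[[1,0.03,0.07,0.5,0,0,0],[1,0,0,0.5,0,0,0],[1,0,0,0.3,0,0,0],[1,0,0,0.2,0,0,0],[1,0,0,0.05,0,0,0],[1,0,0,0,0,0,0]])

```text
time_s: 9.12
ee_pos: [0.6129, -0.0557, 0.0582]
orientation: [3.141, -0.0, -2.942]
contact_force: [0.6, -0.2, 0.7]
finger_gap: 0.0854
```

Request:
send_rows(moves=[[1,0,0,0.03,0,0,0],[1,0,0,0.03,0,0,0],[1,0,0,0,0,0,0]])

```text
time_s: 9.37
ee_pos: [0.6136, -0.0563, 0.0562]
orientation: [-3.141, 0.001, -2.942]
contact_force: [-1.0, 0.1, 0.7]
finger_gap: 0.0855
```

Request:
send_rows(moves=[[1,0,0,0.03,0,0,0],[1,0,0,0.03,0,0,0],[1,0,0,0,0,0,0]])

```text
time_s: 9.62
ee_pos: [0.613, -0.0563, 0.053]
orientation: [3.141, -0.0, -2.942]
contact_force: [-0.1, 0.0, -0.3]
finger_gap: 0.0854
```

Request:
send_rows(moves=[[1,0.1,0,0,0,0,0],[1,0,0,0.03,0,0,0],[1,0,0,0,0,0,0]])

```text
time_s: 9.87
ee_pos: [0.6089, -0.0571, 0.0519]
orientation: [3.141, 0.0, -2.943]
contact_force: [0.1, 0.8, 0.3]
finger_gap: 0.0855
```

Request:
send_rows(moves=[[1,0,0,0.03,0,0,0],[1,0,0,0.03,0,0,0],[1,0,0,0,0,0,0]])

```text
time_s: 10.12
ee_pos: [0.611, -0.0568, 0.0517]
orientation: [-3.141, 0.005, -2.942]
contact_force: [-0.4, 2.5, 9.9]
finger_gap: 0.0855
```

```bash
python3 d.py .039 .0188 .056; python3 -c "
from d import *
im2=snap('scene','s6.png')
cv2.imwrite('pics/c6.png',cv2.resize(im2[200:320,220:340],None,fx=5,fy=5,interpolation=cv2.INTER_CUBIC))"
```

```text
t 10.1167 tcp [ 0.611  -0.0568  0.0517] bench [0.0392 0.0197] rpy [-3.1413  0.0046 -2.9421] relyaw 0.04852021050556912 gap 0.08554526173639504 F [-0.3581  2.4578  9.8674]
shift shares [ 0.0062 -0.0233 -0.1081] target world [ 0.6109 -0.0577  0.056 ]
```

View pics/c6.png

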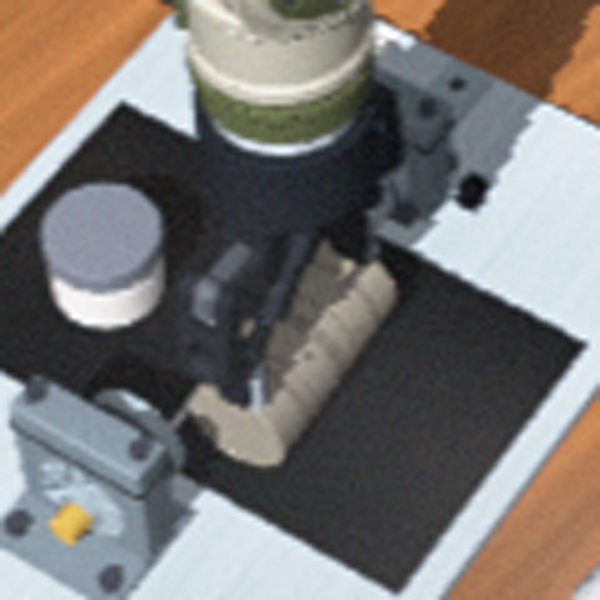

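Both open fingertips rest on the top, one near each end. I press harder and twist to take out the 0.05 rad yaw.

Request:
send_rows(moves=[[1,0.01,0,0.05,0,0,0],[1,0.01,0,0.05,0,0,0],[1,0,0,0,0,0,0]])

```text
time_s: 10.42
ee_pos: [0.6134, -0.0564, 0.0515]
orientation: [-3.141, 0.012, -2.941]
contact_force: [-1.0, 5.1, 25.4]
finger_gap: 0.0855
```

Request:
send_rows(moves=[[1,0,0,0,0,0,0.0032],[1,0,0,0,0,0,0.0032],[1,0,0,0,0,0,0.0032],[1,0,0,0,0,0,0.0032],[1,0,0,0,0,0,0.0032],[1,0,0,0,0,0,0.0032],[1,0,0,0,0,0,0]])

```text
time_s: 11.0
ee_pos: [0.6134, -0.0572, 0.0515]
orientation: [-3.139, 0.012, -3.002]
contact_force: [-0.3, 2.8, 25.3]
finger_gap: 0.0854
```

```bash
python3 -c "
from d import *
to(.039,.0188,.056);print(monitor.get_obs()['moment'])
import sc;sc.edge('s7.png')"
```

```text
t 11.0 tcp [ 0.6134 -0.0572  0.0515] bench [0.0416 0.0189] rpy [-3.1395  0.0119 -3.0016] relyaw -0.010979103814766605 gap 0.08537863213316198 F [-0.3275  2.7674 25.2643]
shift shares [ 0.0627 -0.0046 -0.1131] target world [ 0.6109 -0.0577  0.056 ]
[0.862  0.2413 0.3164]
axis bench x at y=-.05,.02,.09: [np.float64(0.0277), np.float64(0.0302), np.float64(0.0328)] relyaw -0.03608469324099136
```

Request:
send_rows(moves=[[1,0,0,0,0,0,0.0032],[1,0,0,0,0,0,0.0032],[1,0,0,0,0,0,0.0032],[1,0,0,0,0,0,0]])

```text
time_s: 11.38
ee_pos: [0.6135, -0.0575, 0.0515]
orientation: [-3.139, 0.012, -3.032]
contact_force: [-0.7, 1.2, 24.9]
finger_gap: 0.0855
```

```bash
python3 -c "
from d import *
to(.039,.0188,.056);print(monitor.get_obs()['moment'])
import sc;sc.edge('s8.png')"
```

```text
t 11.3833 tcp [ 0.6135 -0.0575  0.0515] bench [0.0416 0.0187] rpy [-3.1393  0.0121 -3.0319] relyaw -0.04132022712768643 gap 0.08545986400764018 F [-0.6654  1.1545 24.9317]
shift shares [ 0.0642  0.0006 -0.1139] target world [ 0.6109 -0.0577  0.056 ]
[0.6711 0.2963 0.338 ]
axis bench x at y=-.05,.02,.09: [np.float64(0.0264), np.float64(0.031), np.float64(0.0356)] relyaw -0.06542500534615531
```

Request:
send_rows(moves=[[1,0,0,-0.06,0,0,0],[1,0.1,-0.004,0,0,0,0],[1,0.1,-0.004,0,0,0,0],[1,0.1,-0.004,0,0,0,0],[1,0.1,-0.004,0,0,0,0],[1,0.1,-0.004,0,0,0,0],[1,0.1,-0.004,0,0,0,0],[1,0.1,-0.004,0,0,0,0],[1,0,0,0,0,0,0],[1,0,0,-0.3,0,0,0],[1,0,0,-0.7,0,0,0],[1,0,0,-0.9,0,0,0]])

```text
time_s: 12.43
ee_pos: [0.5783, -0.0608, 0.1221]
orientation: [3.139, -0.005, -3.033]
contact_force: [0.9, 0.6, 0.2]
finger_gap: 0.0858
```

Request:
send_rows(moves=[[0.2,0,0.9,-0.5,0,0,0],[0.2,0,0.95,0,0,0,0],[0.2,0,0.95,0,0,0,0],[0.2,0,0.95,0,0,0,0],[0.2,0,0.95,0,0,0,0],[0.2,0,0.95,0,0,0,0],[0.2,0,0,0,0,0,0]])

```text
time_s: 13.02
ee_pos: [0.5547, 0.1693, 0.144]
orientation: [3.139, 0.0, -3.026]
contact_force: [0.3, -0.5, 0.1]
finger_gap: 0.0509
```

```bash
python3 -c "
from d import *
to(.039,.0188,.056)
snap('top','t9.png')
import sc;sc.edge('s9.png')"; python3 tm.py t9.png
```

```text
t 13.0167 tcp [0.5547 0.1693 0.144 ] bench [0.0176 0.2517] rpy [ 3.139   0.0002 -3.026 ] relyaw -0.03537756164011149 gap 0.05088116875917598 F [ 0.2679 -0.4706  0.1335]
shift shares [-0.7405 -5.8058  2.1839] target world [ 0.6109 -0.0577  0.056 ]
axis bench x at y=-.05,.02,.09: [np.float64(0.0096), np.float64(0.0131), np.float64(0.0165)] relyaw -0.04877372650588867
core ctr [0.0688 0.0209] ends y [ 0.0709 -0.0302] [0.0668 0.072 ] rect relyaw 0.04038365387728563 mid relyaw 0.04184727555032917 mid x at y=0 0.069723521197492 width px (18.87241554260254, 40.42810821533203)
core ctr [0.016 0.019] ends y [ 0.0132 -0.032 ] [0.019  0.0701] rect relyaw -0.056704586376775154 mid relyaw -0.044003974959080414 mid x at y=0 0.01518442592255291 width px (18.602188110351562, 40.6092414855957)
line x at y=0 -0.001618715719238141 relyaw -0.00217791628221587
```

```bash
python3 d.py .025 .019 .12
```

```text
t 13.1167 tcp [0.5557 0.1648 0.1438] bench [0.0179 0.2471] rpy [-3.1413  0.     -3.0294] relyaw -0.038793637802646525 gap 0.05116220928459915 F [ 0.3214 -0.6582  0.5094]
shift shares [-0.3997 -5.6921  0.5956] target world [ 0.5971 -0.0597  0.12  ]
```

Request:
send_rows(moves=[[1,-0.067,-0.945,0,0,0,0.002],[1,-0.067,-0.945,0,0,0,0],[1,-0.067,-0.945,0,0,0,0],[1,-0.067,-0.945,0,0,0,0],[1,-0.067,-0.945,0,0,0,0],[1,-0.067,-0.945,0.2,0,0,0],[1,0,0,0.6,0,0,0],[1,0,0,0.5,0,0,0],[1,0,0,0.3,0,0,0],[1,0,0,0,0,0,0],[1,0,0,0,0,0,0]])

```text
time_s: 14.03
ee_pos: [0.5946, -0.0621, 0.0792]
orientation: [3.141, -0.002, -3.041]
contact_force: [-0.2, -0.5, -0.2]
finger_gap: 0.0851
```

```bash
python3 d.py .025 .019 .0515
```

```text
t 14.0333 tcp [ 0.5946 -0.0621  0.0792] bench [0.0222 0.017 ] rpy [ 3.1411 -0.0019 -3.0413] relyaw -0.0507062764344772 gap 0.08506968756998953 F [-0.1711 -0.4592 -0.1764]
shift shares [-0.0685  0.0535  0.6932] target world [ 0.5971 -0.0597  0.0515]
```

Request:
send_rows(moves=[[1,-0.03,0.05,0.4,0,0,0],[1,0,0,0.2,0,0,0],[1,0,0,0.07,0,0,0],[1,0,0,0.05,0,0,0],[1,0,0,0.05,0,0,0],[1,0,0,0.04,0,0,0],[1,0,0,0,0,0,0]])

```text
time_s: 14.62
ee_pos: [0.6, -0.0583, 0.0516]
orientation: [-3.141, 0.008, -3.038]
contact_force: [-0.4, 2.2, 12.3]
finger_gap: 0.0855
```

Request:
send_rows(moves=[[1,0.02,0,0.04,0,0,0],[1,0.02,0,0.04,0,0,0],[1,0,0,0,0,0,0],[1,0,0,0,0,0,-0.003],[1,0,0,0,0,0,-0.003],[1,0,0,0,0,0,-0.003],[1,0,0,0,0,0,-0.003],[1,0,0,0,0,0,-0.003],[1,0,0,0,0,0,0]])

```text
time_s: 15.37
ee_pos: [0.6009, -0.0585, 0.0513]
orientation: [-3.139, 0.014, -2.991]
contact_force: [-1.1, 5.2, 26.4]
finger_gap: 0.0855
```

```bash
python3 -c "
from d import *
to(-.01,.0188,.0515);print(monitor.get_obs()['moment'])
import sc;sc.edge('s10.png')"
```

```text
t 15.3667 tcp [ 0.6009 -0.0585  0.0513] bench [0.029  0.0196] rpy [-3.1394  0.0139 -2.9912] relyaw -0.0006134831076993474 gap 0.08548909849396917 F [-1.1162  5.2336 26.4018]
shift shares [ 0.9752 -0.0201 -0.0175] target world [ 0.5625 -0.0651  0.0515]
[ 1.1082  0.0908 -0.3578]
axis bench x at y=-.05,.02,.09: [np.float64(0.0101), np.float64(0.0147), np.float64(0.0192)] relyaw -0.0645453532075633
```

Request:
send_rows(moves=[[1,0,0,0,0,0,-0.003],[1,0,0,0,0,0,-0.003],[1,0,0,0,0,0,-0.003],[1,0,0,0,0,0,0]])

```text
time_s: 15.75
ee_pos: [0.6009, -0.0585, 0.0514]
orientation: [-3.139, 0.014, -2.963]
contact_force: [-0.5, 4.5, 25.4]
finger_gap: 0.0853
```

```bash
python3 -c "
from d import *
to(-.01,.0188,.0515);print(monitor.get_obs()['moment'])
import sc;sc.edge('s11.png')
a=cv2.imread('pics/s9.png');b=cv2.imread('pics/s11.png')
cv2.imwrite('pics/c11.png',np.hstack([cv2.resize(i[210:320,215:315],None,fx=4,fy=5,interpolation=cv2.INTER_CUBIC) for i in(a,b)]))"
```

```text
t 15.75 tcp [ 0.6009 -0.0585  0.0514] bench [0.0289 0.0195] rpy [-3.1389  0.0137 -2.963 ] relyaw 0.02759887185293744 gap 0.08531702189096209 F [-0.4575  4.4613 25.3805]
shift shares [ 0.9737  0.0089 -0.0165] target world [ 0.5625 -0.0651  0.0515]
[ 1.1429  0.0824 -0.3593]
axis bench x at y=-.05,.02,.09: [np.float64(0.0165), np.float64(0.0154), np.float64(0.0143)] relyaw 0.016354256590590897
```

View pics/c11.png

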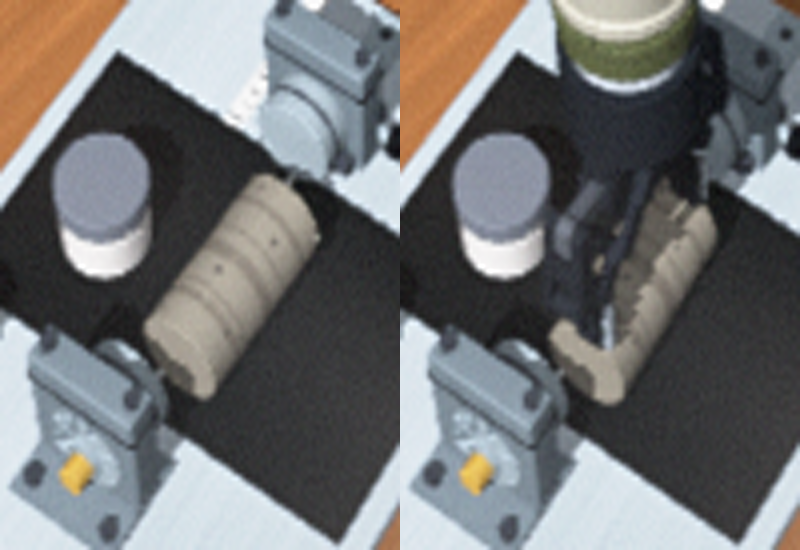

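```bash
cat > ed.py <<'E'
from d import *
def edge2(f,take=False):
    im=(snap('scene',f) if take else cv2.imread('pics/'+f))
    g=cv2.GaussianBlur(im[...,2].astype(np.float32),(0,0),.8)
    hsv=im.astype(int);m=((hsv[...,2]-hsv[...,0]>8)&(hsv[...,2]>60)).astype(np.uint8)
    r=np.zeros_like(m);poly=[proj('scene',[*world(x,y),.015]) for x,y in((.125,-.045),(.125,.10),(-.05,.10),(-.05,-.045))]
    cv2.fillPoly(r,[np.int32(poly)],1);m=cv2.morphologyEx(m*r,cv2.MORPH_OPEN,np.ones((3,3),np.uint8))
    c=max(cv2.findContours(m,0,1)[0],key=cv2.contourArea);ys=np.arange(c[:,0,1].min(),c[:,0,1].max()+1);n=len(ys)
    P=[]
    for y in ys[int(n*.3):int(n*.8)]:
        x=c[c[:,0,1]==y][:,0,0].max();w=g[y,x-5:x+7];k=(w[:4].mean()+w[-3:].mean())/2
        i=[j for j in range(len(w)-1) if w[j]>=k>w[j+1]]
        if i:j=i[0];P.append((x-5+j+(w[j]-k)/(w[j]-w[j+1]),y))
    P=np.float32(P);vx,vy,x0,y0=cv2.fitLine(P,cv2.DIST_HUBER,0,.01,.01).ravel()
    res=np.abs((P[:,0]-x0)*vy-(P[:,1]-y0)*vx)
    o=np.array(optics.camera_info('scene')['T'])[:3,3];w=[ray('scene',x0+t*vx,y0+t*vy,0)-o for t in(-15,15)]
    nr=np.cross(*w);nr/=np.linalg.norm(nr)
    if nr@np.array([*B@[1,0],0])<0:nr=-nr
    b=B.T@nr[:2];cc=-.025+nr@o-nr[2]*.04-nr[:2]@RIG
    print(f,'x@.02 %.4f yaw %.4f'%((cc-b[1]*.02)/b[0],b[1]/b[0]),'n',len(P),'res %.2f'%np.median(res))
if __name__=='__main__':
    for f in sys.argv[1:]: edge2(f)
E
python3 ed.py scene0.png s1.png s5.png s7.png s8.png s9.png s10.png s11.png
```

```text
scene0.png x@.02 0.0707 yaw 0.0371 n 23 res 0.06
s1.png x@.02 0.0706 yaw 0.0372 n 23 res 0.13
s5.png x@.02 0.0321 yaw 0.0295 n 23 res 0.15
s7.png x@.02 0.0348 yaw -0.0197 n 20 res 0.14
s8.png x@.02 0.0347 yaw -0.0476 n 22 res 0.18
s9.png x@.02 0.0175 yaw -0.0512 n 22 res 0.11
s10.png x@.02 0.0200 yaw 0.0033 n 20 res 0.11
s11.png x@.02 0.0194 yaw 0.0175 n 20 res 0.23
```

```bash
cat > both.py <<'E'
from d import *
def planes(n,im):
    g=cv2.GaussianBlur(im.astype(np.float32).sum(2)/3,(0,0),.7)
    a=im.astype(int);m=((a[...,2]-a[...,0]>8)&(a[...,2]>60)).astype(np.uint8);r=np.zeros_like(m)
    poly=[proj(n,[*world(x,y),.015]) for x,y in((.125,-.045),(.125,.10),(-.06,.10),(-.06,-.045))]
    cv2.fillPoly(r,[np.int32(poly)],1);m=cv2.morphologyEx(m*r,cv2.MORPH_OPEN,np.ones((3,3),np.uint8))
    c=max(cv2.findContours(m,0,1)[0],key=cv2.contourArea);(cx,cy),_,_=cv2.minAreaRect(c)
    W=ray(n,cx,cy,.045);e=np.array([*B@[0,1],0]);p0,p1=[np.array(proj(n,W+s*e*.03)) for s in(-1,1)]
    d=(p1-p0)/np.linalg.norm(p1-p0);nr=np.array([-d[1],d[0]]);out=[]
    for s in(1,-1):
        P=[]
        for t in np.linspace(0,1,40):
            q=p0+t*(p1-p0);k=np.arange(4,17,.25);L=np.float32([q+s*nr*x for x in k])
            v=cv2.remap(g,L[:,0].reshape(1,-1),L[:,1].reshape(1,-1),1).ravel();gd=-np.gradient(v);j=gd.argmax()
            w=np.clip(gd[max(j-5,0):j+6],0,None);P.append(q+s*nr*(k[max(j-5,0):j+6]*w).sum()/w.sum())
        vx,vy,x0,y0=cv2.fitLine(np.float32(P),cv2.DIST_HUBER,0,.01,.01).ravel()
        o=np.array(optics.camera_info(n)['T'])[:3,3];w=[ray(n,x0+u*vx,y0+u*vy,0)-o for u in(-15,15)]
        N=np.cross(*w);N/=np.linalg.norm(N);N*=np.sign((N@(W-o)));out.append((N,o))  # N points to axis side
    A=[];c=[]
    for N,o in out:
        b=B.T@N[:2];A.append([b[0],N[2],b[1]]);c.append(.025+N@o-N[:2]@RIG)
    A=np.array(A);c=np.array(c)
    f=lambda y:np.linalg.solve(A[:,:2],c-A[:,2]*y)
    (x,z),(x2,z2)=f(.02),f(.03)
    sep=[(c[i]-A[i,2]*.02-A[i,1]*.04)/A[i,0] for i in(0,1)]
    print(n,'x@z.04 from each edge',np.round(sep,4),'mean %.4f'%np.mean(sep),'yaw each',np.round(A[:,2]/A[:,0],4))
if __name__=='__main__':
    for f in sys.argv[1:]: planes('top' if f[0]=='t' else 'scene',cv2.imread('pics/'+f))
E
python3 both.py top0.png scene0.png t5.png s5.png t9.png s9.png
```

```text
top x@z.04 from each edge [0.0676 0.07  ] mean 0.0688 yaw each [0.0585 0.046 ]
scene x@z.04 from each edge [0.0718 0.0739] mean 0.0728 yaw each [0.0432 0.0464]
top x@z.04 from each edge [0.0294 0.0192] mean 0.0243 yaw each [0.0481 0.003 ]
scene x@z.04 from each edge [0.0333 0.0357] mean 0.0345 yaw each [0.0421 0.0463]
top x@z.04 from each edge [0.0148 0.0167] mean 0.0158 yaw each [-0.0364 -0.0352]
scene x@z.04 from each edge [0.0187 0.0207] mean 0.0197 yaw each [-0.0411 -0.0419]
```

Request:
send_rows(moves=[[1,0,0,0,0,0,0.004],[1,0,0,0,0,0,0.004],[1,0,0,0,0,0,0],[1,0,0,-0.05,0,0,0],[1,0.1,0,0,0,0,0],[1,0.1,0,0,0,0,0],[1,0.1,0,0,0,0,0],[1,0.1,0,0,0,0,0],[1,0.1,0,0,0,0,0],[1,0.1,0,0,0,0,0],[1,0.1,0,0,0,0,0],[1,0,0,0,0,0,0]])

```text
time_s: 16.8
ee_pos: [0.5711, -0.0638, 0.0515]
orientation: [-3.138, 0.009, -2.988]
contact_force: [-0.6, 0.3, 18.7]
finger_gap: 0.0854
```

```bash
python3 d.py -.0064 .019 .0515; python3 -c "
import ed; ed.edge2('s12.png',True)"
```

```text
t 16.8 tcp [ 0.5711 -0.0638  0.0515] bench [-0.0013  0.0188] rpy [-3.1384  0.0095 -2.9884] relyaw 0.0021866861583348662 gap 0.0853780824711367 F [-0.6282  0.3213 18.6536]
shift shares [ 0.1279  0.0049 -0.002 ] target world [ 0.566  -0.0644  0.0515]
s12.png x@.02 0.0045 yaw 0.0057 n 20 res 0.10
```

Request:
send_rows(moves=[[1,0.08,0,0,0,0,0],[1,0,0,0,0,0,0],[1,0,0,-0.3,0,0,0],[1,0,0,-0.7,0,0,0],[1,0,0,-0.9,0,0,0],[0.2,0,0.5,-0.7,0,0,0],[0.2,0,0.95,0,0,0,0],[0.2,0,0.95,0,0,0,0],[0.2,0,0.95,0,0,0,0],[0.2,0,0.95,0,0,0,0],[0.2,0,0.95,0,0,0,0],[0.2,0,0.95,0,0,0,0]])

```text
time_s: 17.85
ee_pos: [0.5262, 0.1834, 0.1515]
orientation: [3.142, 0.002, -2.989]
contact_force: [-0.1, -0.8, -0.3]
finger_gap: 0.0516
```

```bash
python3 -c "
from d import *
to(0,.24,.08);a=snap('top','t13.png');b=snap('scene','s13.png')
A=cv2.resize(a[225:315,310:410],(400,360),interpolation=cv2.INTER_CUBIC);C=cv2.resize(b[200:310,225:325],(400,440),interpolation=cv2.INTER_CUBIC)
cv2.imwrite('pics/c13.png',np.hstack([cv2.copyMakeBorder(A,0,80,0,0,0),C]))"; python3 both.py t13.png s13.png;python3 ed.py s13.png; python3 tm.py t13.png
```

```text
t 17.85 tcp [0.5262 0.1834 0.1515] bench [-0.0085  0.27  ] rpy [ 3.1416  0.0019 -2.9889] relyaw 0.0017309966791063947 gap 0.05157738929284657 F [-0.0669 -0.7794 -0.258 ]
shift shares [-0.2078 -0.7502  1.7886] target world [0.5391 0.1551 0.08  ]
top x@z.04 from each edge [-0.0014  0.0007] mean -0.0004 yaw each [0.0129 0.0167]
scene x@z.04 from each edge [0.0026 0.0048] mean 0.0037 yaw each [0.0159 0.0227]
s13.png x@.02 0.0016 yaw 0.0179 n 22 res 0.10
core ctr [0.0688 0.0209] ends y [ 0.0709 -0.0302] [0.0668 0.072 ] rect relyaw 0.04038365387728563 mid relyaw 0.04184727555032917 mid x at y=0 0.069723521197492 width px (18.87241554260254, 40.42810821533203)
core ctr [-0.0003  0.0176] ends y [ 0.0004 -0.0336] [-0.001   0.0689] rect relyaw 0.012876418158148504 mid relyaw 0.005123926311931889 mid x at y=0 0.00010479062760080304 width px (18.779062271118164, 40.75132751464844)
line x at y=0 -0.001618715719238141 relyaw -0.00217791628221587
```

View pics/c13.png

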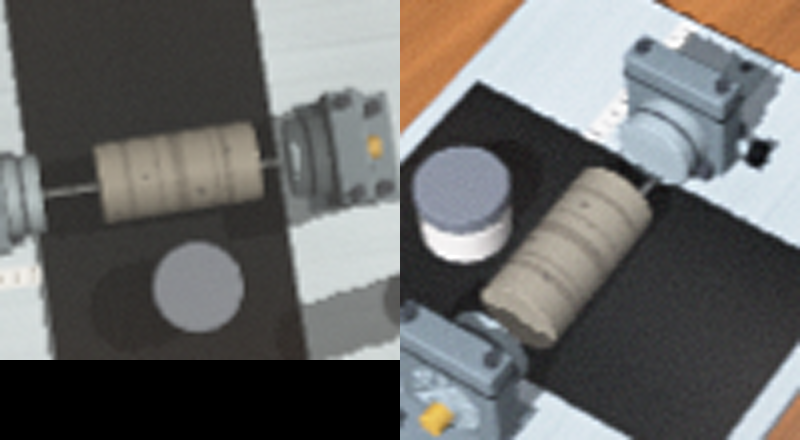

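The core lies on the line within about 1–2 mm. The top view gives +1.2 mm and the scene view −1.8 mm, with a yaw of about 0.013 rad that the flat faces should square. I go behind the slider with the fingers shut.

Request:
send_rows(moves=[[-1,-0.2,0,0,0,0,0],[-1,0,-0.6,0,0,0,0],[-1,0,-0.6,0.3,0,0,0],[-1,0,-0.3,0.6,0,0,0],[-1,0,0,0.6,0,0,0],[-1,0,0,0.5,0,0,0],[-1,0,0,0.2,0,0,0],[-1,0,0,0,0,0,0],[-1,0,0,0,0,0,0]], grip_force=60)

```text
time_s: 18.7
ee_pos: [0.544, 0.1228, 0.0627]
orientation: [-3.141, 0.0, -2.99]
contact_force: [-0.5, -0.2, 0.9]
finger_gap: 0.0
```

```bash
python3 d.py 0 .175 .063; python3 -c "
from d import *
for p in((170,320),(187,320)):print('slider back edge',bench(ray('top',255+p[0]/4,195+p[1]/4,.086)))"
```

```text
t 18.7 tcp [0.544  0.1228 0.0627] bench [-0.      0.2073] rpy [-3.1415  0.0001 -2.9901] relyaw 0.0005495346130144629 gap 2.4362400613447165e-05 F [-0.4711 -0.2377  0.9388]
shift shares [-0.0007 -0.8082 -0.0076] target world [0.5489 0.0908 0.063 ]
slider back edge [-0.0013  0.1604]
slider back edge [-0.0028  0.1502]
```

Request:
send_rows(moves=[[-1,0,-0.2,0,0,0,0],[-1,0,-0.2,0,0,0,0],[-1,0,-0.15,0,0,0,0],[-1,0,-0.1,0,0,0,0],[-1,0,-0.1,0,0,0,0],[-1,0,-0.05,0,0,0,0],[-1,0,0,0,0,0,0]])

```text
time_s: 19.28
ee_pos: [0.5484, 0.0915, 0.0624]
orientation: [3.142, 0.0, -2.99]
contact_force: [-0.7, 0.8, -0.3]
finger_gap: -0.0
```

Request:
send_rows(moves=[[-1,0,-0.075,0,0,0,0],[-1,0,-0.075,0,0,0,0],[-1,0,-0.075,0,0,0,0],[-1,0,-0.075,0,0,0,0],[-1,0,0,0,0,0,0]])

```text
time_s: 19.7
ee_pos: [0.55, 0.08, 0.0622]
orientation: [3.141, -0.0, -2.989]
contact_force: [0.6, 0.6, -0.0]
finger_gap: -0.0002
```

```bash
python3 d.py 0 .1095 .063
```

```text
t 19.7 tcp [0.55   0.08   0.0622] bench [-0.0005  0.1641] rpy [ 3.1411 -0.0001 -2.989 ] relyaw 0.0015658309479220922 gap -0.0001710991075164377 F [ 0.5785  0.5812 -0.0477]
shift shares [-0.0098 -1.3648 -0.0199] target world [0.5587 0.0261 0.063 ]
```

Request:
send_rows(moves=[[-1,0,-0.075,0,0,0,0],[-1,0,-0.075,0,0,0,0],[-1,0,-0.075,0,0,0,0]])

```text
time_s: 19.95
ee_pos: [0.5513, 0.0714, 0.0622]
orientation: [3.141, -0.0, -2.988]
contact_force: [-0.1, 3.1, 0.7]
finger_gap: -0.0004
```

Request:
send_rows(moves=[[-1,0,-0.075,0,0,0,0],[-1,0,-0.075,0,0,0,0],[-1,0,-0.075,0,0,0,0]])

```text
time_s: 20.2
ee_pos: [0.5527, 0.0621, 0.0622]
orientation: [3.141, -0.0, -2.989]
contact_force: [-1.1, 3.6, 0.1]
finger_gap: -0.0002
```

```bash
python3 d.py 0 .1095 .063;python3 -c "
from d import *
b=snap('scene','s14.png')"; python3 ed.py s14.png
```

```text
t 20.2 tcp [0.5527 0.0621 0.0622] bench [-0.0005  0.146 ] rpy [ 3.1413 -0.0002 -2.9889] relyaw 0.0017472248371069032 gap -0.0002272158639466893 F [-1.1029  3.5507  0.1444]
shift shares [-0.0112 -0.9133 -0.0201] target world [0.5587 0.0261 0.063 ]
s14.png x@.02 0.0013 yaw 0.0088 n 22 res 0.18
```

Request:
send_rows(moves=[[-1,0,-0.075,0,0,0,0],[-1,0,-0.075,0,0,0,0],[-1,0,-0.075,0,0,0,0],[-1,0,-0.075,0,0,0,0],[-1,0,-0.075,0,0,0,0],[-1,0,-0.075,0,0,0,0],[-1,0,0,0,0,0,0]])

```text
time_s: 20.83
ee_pos: [0.5555, 0.0441, 0.0622]
orientation: [3.141, -0.0, -2.989]
contact_force: [-1.2, 2.1, -0.5]
finger_gap: 0.0
```

Request:
send_rows(moves=[[-1,0,-0.05,0,0,0,0],[-1,0,-0.05,0,0,0,0],[-1,0,-0.05,0,0,0,0],[-1,0,-0.05,0,0,0,0],[-1,0,0,0,0,0,0]])

```text
time_s: 21.25
ee_pos: [0.5565, 0.0371, 0.0622]
orientation: [3.14, -0.0, -2.989]
contact_force: [-0.5, 5.2, 0.1]
finger_gap: -0.0003
```

```bash
python3 d.py 0 .1095 .063;python3 -c "
from d import *
b=snap('scene','s15.png')"; python3 ed.py s15.png
```

```text
t 21.25 tcp [0.5565 0.0371 0.0622] bench [-0.0005  0.1207] rpy [ 3.1403 -0.0001 -2.9885] relyaw 0.0021024306429635875 gap -0.0002570478055720582 F [-0.4923  5.184   0.0958]
shift shares [-0.0121 -0.2805 -0.02  ] target world [0.5587 0.0261 0.063 ]
s15.png x@.02 0.0007 yaw 0.0100 n 20 res 0.11
```

Request:
send_rows(moves=[[-1,0,-0.05,0,0,0,0],[-1,0,-0.05,0,0,0,0],[-1,0,-0.05,0,0,0,0],[-1,0,-0.05,0,0,0,0],[-1,0,0,0,0,0,0]])

```text
time_s: 21.72
ee_pos: [0.5577, 0.0292, 0.0622]
orientation: [3.14, -0.0, -2.989]
contact_force: [-1.9, 4.7, -0.6]
finger_gap: 0.0003
```

Request:
send_rows(moves=[[-1,0,-0.05,0,0,0,0],[-1,0,-0.05,0,0,0,0],[-1,0,0,0,0,0,0]])

```text
time_s: 21.97
ee_pos: [0.5583, 0.0253, 0.0622]
orientation: [3.14, -0.0, -2.988]
contact_force: [-1.0, 5.6, 0.9]
finger_gap: 0.0003
```

```bash
python3 d.py 0 .1095 .063;python3 -c "
from d import *
b=snap('scene','s16.png')"; python3 ed.py s16.png
```

```text
t 21.9667 tcp [0.5583 0.0253 0.0622] bench [-0.0005  0.1088] rpy [ 3.1403 -0.0002 -2.9884] relyaw 0.0021970942494602685 gap 0.00027611141555994756 F [-1.0385  5.58    0.8574]
shift shares [-0.0132  0.0177 -0.0197] target world [0.5587 0.0261 0.063 ]
s16.png x@.02 0.0007 yaw -0.0151 n 18 res 0.11
```

Request:
send_rows(moves=[[-1,0,-0.03,0,0,0,0],[-1,0,-0.03,0,0,0,0],[-1,0,-0.03,0,0,0,0],[-1,0,0,0,0,0,0]])

```text
time_s: 22.35
ee_pos: [0.5584, 0.0244, 0.0623]
orientation: [3.135, 0.0, -2.987]
contact_force: [-2.6, 13.8, 2.9]
finger_gap: 0.0001
```

Request:
send_rows(moves=[[-1,0,-0.03,0,0,0,0],[-1,0,-0.03,0,0,0,0],[-1,0,0,0,0,0,0]])

```text
time_s: 22.6
ee_pos: [0.5584, 0.0243, 0.0623]
orientation: [3.13, 0.0, -2.985]
contact_force: [-2.8, 21.1, 3.8]
finger_gap: 0.0001
```

Request:
send_rows(moves=[[-1,0,-0.03,0,0,0,0],[-1,0,-0.03,0,0,0,0],[-1,0,0,0,0,0,0]])

```text
time_s: 22.85
ee_pos: [0.5584, 0.0243, 0.0624]
orientation: [3.126, 0.001, -2.983]
contact_force: [-2.0, 29.3, 5.7]
finger_gap: 0.0002
```

Closed: the force rises from 6 to 29 N while the position stays put. I back away and check.

Request:
send_rows(moves=[[-1,0,0.1,0,0,0,0],[-1,0,0.15,0,0,0,0],[-1,0,0.3,0,0,0,0],[-1,0,0.6,0,0,0,0],[-1,0,0.9,-0.3,0,0,0],[-1,0,0.9,-0.5,0,0,0],[-1,0,0.9,-0.7,0,0,0],[-1,0,0.7,-0.7,0,0,0],[-1,0,0.7,0,0,0,0],[-1,0,0,0,0,0,0]])

```text
time_s: 23.68
ee_pos: [0.5293, 0.2254, 0.1504]
orientation: [3.14, 0.006, -2.985]
contact_force: [0.1, -0.9, -0.0]
finger_gap: -0.0001
```

```bash
python3 -c "
from d import *
to(0,.24,.08);a=snap('top','t17.png');b=snap('scene','s17.png')
A=cv2.resize(a[225:315,310:410],(400,360),interpolation=cv2.INTER_CUBIC);C=cv2.resize(b[200:310,225:325],(400,440),interpolation=cv2.INTER_CUBIC)
cv2.imwrite('pics/c17.png',np.hstack([cv2.copyMakeBorder(A,0,80,0,0,0),C]))"; python3 both.py t17.png s17.png;python3 ed.py s17.png; python3 tm.py t17.png
```

```text
t 23.6833 tcp [0.5293 0.2254 0.1504] bench [0.0009 0.311 ] rpy [ 3.1404  0.0058 -2.9846] relyaw 0.006003667939016549 gap -5.76235764359268e-05 F [ 0.0844 -0.8701 -0.0446]
shift shares [ 0.0432 -1.7762  1.7578] target world [0.5391 0.1551 0.08  ]
top x@z.04 from each edge [-0.0021 -0.    ] mean -0.0011 yaw each [-0.018  -0.0067]
scene x@z.04 from each edge [0.0016 0.0039] mean 0.0028 yaw each [-0.0018 -0.0089]
s17.png x@.02 0.0005 yaw 0.0008 n 19 res 0.12
core ctr [0.0688 0.0209] ends y [ 0.0709 -0.0302] [0.0668 0.072 ] rect relyaw 0.04038365387728563 mid relyaw 0.04184727555032917 mid x at y=0 0.069723521197492 width px (18.87241554260254, 40.42810821533203)Traceback (most recent call last):
  File "tm.py", line 19, in <module>
    if len(sys.argv)>1: meas(cv2.imread('pics/'+sys.argv[1]))
                        ~~~~^^^^^^^^^^^^^^^^^^^^^^^^^^^^^^^^^
  File "tm.py", line 14, in meas
    e=[[np.where(m[:,u])[0].min(),np.where(m[:,u])[0].max()] for u in cols];mid=np.mean(e,1)
        ~~~~~~~~~~~~~~~~~~~~~~~^^
    return umr_minimum(a, axis, None, out, keepdims, initial, where)
ValueError: zero-size array to reduction operation minimum which has no identity
```

View pics/c17.png

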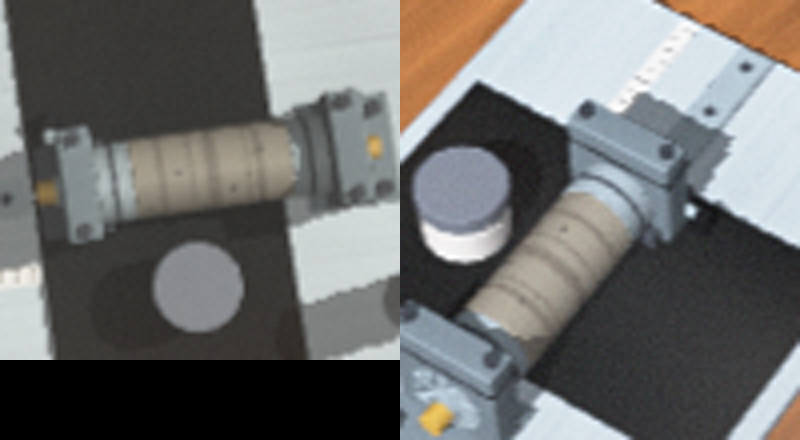

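Run:
```python
from d import *
for n,f in(('top','t17.png'),('scene','s17.png')):
    im=cv2.GaussianBlur(cv2.imread('pics/'+f).astype(np.float32).sum(2)/3,(0,0),.6)
    for y in(-.03,-.01,.01,.03,.04,.053,.056,.059):
        k=np.arange(-.045,.0451,.0005);L=np.float32([proj(n,[*world(x,y),.04]) for x in k])
        v=cv2.remap(im,L[:,0].reshape(1,-1),L[:,1].reshape(1,-1),1).ravel();g=np.gradient(v)
        a=k[:80][g[:80].argmax()];b=k[100:][g[100:].argmin()]
        print(n,y,'edges mm %.1f %.1f mid %.1f'%(a*1e3,b*1e3,(a+b)*500))
```

```text
top -0.03 edges mm -24.5 23.5 mid -0.5
top -0.01 edges mm -25.0 22.5 mid -1.2
top 0.01 edges mm -25.0 21.0 mid -2.0
top 0.03 edges mm -26.0 21.5 mid -2.2
top 0.04 edges mm -26.0 22.5 mid -1.7
top 0.053 edges mm -26.5 22.0 mid -2.2
top 0.056 edges mm -26.0 22.5 mid -1.7
top 0.059 edges mm -25.5 23.0 mid -1.2
scene -0.03 edges mm -24.0 27.0 mid 1.5
scene -0.01 edges mm -24.0 30.0 mid 3.0
scene 0.01 edges mm -25.0 29.5 mid 2.3
scene 0.03 edges mm -23.5 29.0 mid 2.8
scene 0.04 edges mm -24.5 29.0 mid 2.3
scene 0.053 edges mm -26.0 28.5 mid 1.3
scene 0.056 edges mm -24.5 25.5 mid 0.5
scene 0.059 edges mm -24.5 26.0 mid 0.8
```

The core's edges match the barrel's edges to within about 1–2 mm in both views. Handing in.

```bash
python3 -c "
from h import *
print(robot.finish_job(), monitor.get_obs()['time_s'])"
```

```text
the job is handed in; nothing more can be done
the job is handed in; nothing more can be done
```

The core now lies on the white line, closed in between both transducers. The job was handed in at about 24 s of the 64 s allowed; it gives no verdict.

**Rolling:** I rolled the core about 70 mm in four fingertip strokes on its top. Light two-finger strokes did not correct its 0.05 rad skew. I pressed at about 25 N with the fingers wide and twisted, which overshot once to about −0.04 rad, and then twisted it back. The core was never gripped or lifted.

**Closing:** I pushed the slider from behind with shut fingers. The force rose from about 6 N to 29 N with no further movement, so both ends are closed. Then I backed the arm away.

**Last checks:**
- **Contact:** the last pictures show the core against both faces. The jar stood in its place in them. I did not re-measure the other objects, which the arm did not go near.
- **Sideways position:** the two cameras disagree on the core's offset from the line: top says +0.5 mm and scene says −2.7 mm. Against the slider's barrel, the core's edges match to about 1 mm in the top view and 1–2 mm in the scene view.
- **Angle:** the remaining skew is about 0.01 rad or less, within the measuring noise.
- **Failed check:** one of my angle scripts crashed on the final top picture, so I used the other measurements instead.

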